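# Seat the cassette carrier, then try and hold open the incubator lid

### The arm

A 7-joint arm with a two-finger parallel gripper is mounted at the origin on the work surface. World frame = base frame: x ahead of the robot, y to its left, z up, the work surface at z = 0. Lengths are in mm, angles in rad, forces in N, time in s.
With the tool pointing down it reaches from about 400 to 875 mm from the base axis. Payload 6.5 kg.
Tool frame: the origin (TCP) lies at the very end of the fingers, on their centre line; the grasp point (between the pads) lies 19 mm behind it; z points along the fingers, x is the direction in which the jaws open and shut, and the axes are right-handed (so a half turn about z gives the same grasp; the last joint's range is limited). The gripper opens to 88 mm and grips with 3 to 60 N. Pads are 18 mm wide; open, the fingers measure 123 mm over their backs; the gripper's body (75 mm by 187 mm) begins 45 mm behind the grasp point.
Start: joints at [-1.257, 0.536, -0.004, 1.538, 0.003, 1.067, -0.071], TCP at [240.972, 603.674, 238.716] pointing down, gripper open.
Joint ranges: [-2.7, 2.7], [-0.37, 2.16], [-1.27, 1.26], [0.24, 2.4], [-1.31, 4.45], [0.19, 1.91], [-2.76, 2.76]. Speed limits (rad/s): [2.39, 2.39, 3.14, 3.14, 3.14, 3.14, 3.14].

### API

Orientations are given as a 3x3 rotation matrix whose columns are the frame's x, y, z axes.
In Python, from cell import ctrl gives the robot as it stands.
- The arm moves only by the tool servo_tool, never from a script. Its argument "steps" is a list of rows, each a list of 7 numbers: the opening, from 0 (shut) to 1 (fully open), then the shift along the tool's x, y, z in mm, then the turn, a rotation vector about the tool's x, y, z in degrees. A call has 1 to 8 rows; each row is the pose to reach, as a shift and turn from the pose commanded when the call began, along the tool's axes at that moment; what a row does not reach only later rows make up. A row lasts 1/8 s, in which the tool goes at most 62.5 mm and 10.7 degrees, less where a joint would pass 70% of its speed; a pose out of reach is approached as far as the arm can. A call with a gripper value outside its range is refused whole. The fingers move at their own pace and stop on an object; "newtons" is the grip in N (left out, the last holds). Time passes only in rows, so rows that repeat a pose let the fingers close. It gives the time, the measured TCP pose, the force and the opening at its end, in the units of the state.
- ctrl.state(): the state, without advancing time (a new reading comes with each control period).
- ctrl.get_image(name): name is "scene" or "top" or "wrist"; returns a dict with "frame" (480x640x3 uint8, red, green, blue), "fx", "fy", "cx", "cy" (pixels), "eye" and "orientation" of the camera in the world; the wrist camera has in their place "T_tool_cam" (4x4, takes a point from camera to tool coordinates, whose origin is the TCP and whose axes are the tool frame's). Camera axes: x right, y up, looking along -z (the intrinsics and any distortion apply to the point x, -y, -z); pixel columns grow to the right and rows downward; lengths in mm; the calibration is good to about 2 mm. A picture is of the moment at which its call begins: read the wrist's pose just before it. There is no depth.
- ctrl.hand_in(): hands the job in, once; it reports no verdict.
Trained networks look in the newest picture that a camera, given by its name, has taken for a name from the list of things; names that differ only in an ending like _2 or _b are one class to them, and where a whole thing is asked for, a point or a joint stands for the part that bears it (a point fixed in the world has none). Each returns a list of dicts, best first, with "score" (0 to 1); they miss things now and then, are a little off and sometimes report something else, mostly with a low value. They report only what shows in the picture. A call takes as long as a camera call. They do not tell look-alikes from the thing itself.
- ctrl.find_in(camera, query): "extent" ([left, top, right, bottom] in pixels, round what is visible of it).
- ctrl.regions_of(camera, query): "mask" (480x640 bool, what is visible of it) and "extent" ([left, top, right, bottom] in pixels, round what is visible of it).
The state is a dict: "time_s": time; "qpos": joint angles; "joint_vel": joint speeds; "joint_efforts": joint torques, N m; "ee_pos": TCP position; "orientation": TCP orientation; "wrist_force": force on the tool from outside, world axes, zero at the start; "wrist_torque": the same for the moment, N m; "gripper_width": finger opening in mm.
Only numpy, scipy, OpenCV 4.12 (cv2) and the standard library are available. Lean on these libraries where they do the work, as an engineer would, in place of code of your own. Each camera call takes 0.05 s, during which the arm holds its last target.

### The job

Get the incubator ready for a colleague to load: lower the white cassette carrier over the two pins of the blue dock until it lies flush, let go of it and leave it there, then tug the incubator's lid up by its blue handle before moving the orange catch, to learn whether it is caught. If it is caught, slide the catch across to its other end (nothing shows which end is the locked one); then lift the lid well open, at least half-way to upright, and finish while still holding it there. Leave the other things on the bench where they are.

Things in the scene. Friction and masses are not known exactly. Their poses are not given: they have to be found in the camera images.
- carrier_grip (a point): Middle of the blue grip rib (14 along x, 44 along y, top 42 above the underside) of the loose carrier, about 180 g: white plate 90 (x) x 120 (y) x 8 mm with two 11 mm through holes at x = 0, y = +45 and -45 mm. The point lies 26 mm above the plate's underside, over its centre. Half a turn about z makes no difference. Starts flat on the bench.
- dock_top (a point): Centre of the flat top of the fixed blue dock, 105 (x) x 135 (y) mm, 15 mm above the bench. Two steel pins, 8 mm thick, 22 mm tall, tapered tips, stand on it at y = +45 and -45 mm. With the carrier flush, carrier_grip is 26 mm straight above this point.
- lid (a joint): Angle of the grey lid, rad: 0 shut, grows as the front edge rises, stop at 1.25. About 0.45 kg, falls shut when let go (2 to 4 N lift at the handle). If caught it rises only about 0.06 rad (11 mm at the handle) and stops hard; if free it goes on rising easily.
- lid_handle (a point): Middle of the lid's blue round handle bar, 10 mm thick, 80 mm long along y, a leg at each end. Shut: 125 mm above the bench, 35 above the ledge, 185 in front of (-x) and 35 above the hinge. Pinch it from above, fingers before and behind the bar; it turns between them as the lid rises. Axes turn with the lid (about +y as it opens).
- lid_hinge (a point): Point on the hinge line at the incubator's back, 90 mm above the bench, level in y with the handle's middle. Axes: x from front to back, y along the hinge, z up. The white case, 220 x 280 x 90 mm, reaches from x = -210 to +10 and from y = -185 to +95 mm of this point; the lid's top is 103 mm above the bench.
- catch (a joint): Position of the orange slide catch along the incubator's y, m: +0.012 at its left end, where it starts, -0.012 at its right end. It moves with about 1.5 N of friction and stays where it is left. One end locks the lid, the other frees it; which one differs from unit to unit and cannot be seen from outside.
- catch_knob (a point): Middle of the orange catch knob, 110 mm above the bench. The knob is 16 (x) x 14 (y) mm, reaches 32 mm above the ledge (90 mm above the bench, 70 mm deep, along the case's front), lies 185 mm in front of the hinge line and moves with the catch. Axes are the incubator's.
- dropper: Bystander, to be left alone: small white plastic dropper bottle, diameter 26, 62 tall (sizes in mm); origin at the centre of its underside.
- reagent: Bystander, to be left alone: amber bottle with blue cap, diameter 52, 90 tall (sizes in mm); origin at the centre of its underside.
- beaker: Bystander, to be left alone: clear glass cup, diameter 60, 75 tall (sizes in mm); origin at the centre of its underside.
- tube_rack: Bystander, to be left alone: blue tube rack 60 x 160 with ten capped tubes, 80 tall (sizes in mm); origin at the centre of its underside.
- cassette: Bystander, to be left alone: white test cassette lying flat, 24 x 72 x 6, green stripe (sizes in mm); origin at the centre of its underside.
- swab_cup: Bystander, to be left alone: grey plastic cup, diameter 64, 85 tall (sizes in mm); origin at the centre of its underside.
Mind the look-alikes: they are no part of the job. There is more than one size of the part that bears carrier_grip; the job needs the smallest.

How it is judged (in metres and radians):
On the way, in this order (a step that is already met when the one before it is completed fails the run):
1. the carrier lies flush on the dock over its pins, let go (horizontal distance between carrier_grip and dock_top below 0.004 m and z of carrier_grip in the frame of dock_top below 0.0285 m and angle between carrier_grip's own z axis and vertical below 0.04 rad and contact force between the fingers and carrier below 0.1 N), for 0.2 s.
2. the lid is tugged up to its play or beyond with the catch still where it started (value of joint lid above 0.03 rad and distance of catch_knob from where it was at the start of the episode below 0.008 m), for 0.2 s.
3. the lid is raised well open (value of joint lid above 0.72 rad), for 0.2 s.
At the end, for the whole second after the job is handed in: The robot's fingers hold the lid (over 0.5 N) open more than 0.72 rad and still (under 0.15 rad/s); the carrier lies on the dock, let go, within 4 mm of centre, under 2.5 mm above flush and level within 0.04 rad (all of step 1 and value of joint lid above 0.72 rad and velocity of joint lid between -0.15 and 0.15 rad/s and contact force between the fingers and lid above 0.5 N); the arm keeps its last pose, push and grip.
It fails at once if a bystander is moved more than 25 mm or tipped (distance of any of dropper, reagent, beaker, tube_rack, cassette, swab_cup from where it was at the start of the episode above 0.025 m or angle between any of dropper, reagent, beaker, tube_rack, cassette, swab_cup's own z axis and vertical above 0.35 rad).
It fails at once if the carrier is dropped onto the dock (horizontal distance between carrier_grip and dock_top below 0.015 m and linear speed of carrier above 0.45 m/s).
It also fails if it takes over 64 s, if anything falls off the work surface, if the arm or the gripper's body presses on something with over 40 N, if the wrist force passes 120 N, or if a joint passes its speed limit or range.

## Working session

There is one attempt and no reset: what is moved stays moved. The work goes in short steps, Python scripts to look and compute and a tool call to move; the robot and the scene stay as the last step left them, time stands still between calls to the robot, and variables do not carry over. Pictures are saved under pics/ and viewed, and the job is handed in when it is done.

Besides the shell and the picture viewer there is one more tool, called after ">>>" in YAML: its name, and indented under it one key for each argument. servo_tool: Moves the arm, as the interface text tells. Its arguments: {"type":"object","properties":{"steps":{"type":"array"},"newtons":{"type":"number"}},"required":["steps"]}

```bash
mkdir -p pics; ls
python3 - <<'E'
from cell import ctrl
import cv2,json
s=ctrl.state();print(s)
for n in ["scene","top","wrist"]:
    im=ctrl.get_image(n)
    cv2.imwrite(f"pics/{n}0.png",im["frame"][:,:,::-1])
    print(n,{k:v for k,v in im.items() if k!="frame"})
    for q in ["carrier_grip","dock_top","lid_handle","catch_knob","lid","dropper","reagent","beaker","tube_rack","cassette","swab_cup"]:
        try: print(q,[( [round(float(x)) for x in d["extent"]],round(d["score"],2)) for d in ctrl.find_in(n,q)])
        except Exception as e: print(q,e)
print(ctrl.state()["time_s"])
E
```

```text
pics
{'time_s': 0.0, 'qpos': array([-1.25719714,  0.5371691 , -0.00446049,  1.53881813,  0.00261077,
        1.06728038, -0.07121366]), 'joint_vel': array([ 0.0010869 , -0.0005011 ,  0.00084628,  0.00217463, -0.00031716,
       -0.00100688,  0.00053276]), 'joint_efforts': array([ 1.05626430e-03, -5.70989799e+01,  9.90797840e-01, -2.51602006e+01,
       -5.62989071e-02,  1.79445493e-02,  1.39270014e-04]), 'ee_pos': array([240.76468029, 603.13535856, 237.85839857]), 'orientation': array([[ 3.70657256e-01,  9.28769586e-01, -5.04720407e-04],
       [ 9.28768231e-01, -3.70657580e-01, -1.59101249e-03],
       [-1.66476245e-03,  1.20952043e-04, -9.99998607e-01]]), 'wrist_force': array([-0.03399268, -0.59416149, -0.69413471]), 'wrist_torque': array([ 0.01413375,  0.02473299, -0.03737606]), 'gripper_width': 88.39300365193651}
scene {'fx': 578.3194110591762, 'fy': 578.3194110591762, 'cx': 325.5879239489677, 'cy': 238.12063082432124, 'eye': array([1554.5742901 ,  799.40705668,  944.06041762]), 'orientation': array([[-0.5596479 , -0.47361339,  0.6800622 ],
       [ 0.82859423, -0.30490177,  0.46
[... 1668 characters left out ...]
65.6484506892353, 'fy': 365.6484506892353, 'cx': 320.76923931758904, 'cy': 239.4133825957441, 'T_tool_cam': array([[ 9.99999348e-01,  5.78792139e-04,  9.84676577e-04,
        -7.64853906e-01],
       [ 8.56621422e-04, -9.50287268e-01, -3.11373369e-01,
        -8.12192916e+01],
       [ 7.55505155e-04,  3.11374010e-01, -9.50287144e-01,
        -1.45425797e+02],
       [ 0.00000000e+00,  0.00000000e+00,  0.00000000e+00,
         1.00000000e+00]])}
carrier_grip [([64, 243, 237, 351], 0.72), ([318, 314, 442, 434], 0.71), ([234, 416, 258, 466], 0.34)]
dock_top []
lid_handle []
catch_knob []
lid []
dropper [([234, 414, 257, 467], 0.69)]
reagent []
beaker []
tube_rack []
cassette []
swab_cup []
1.8
```

View pics/scene0.png

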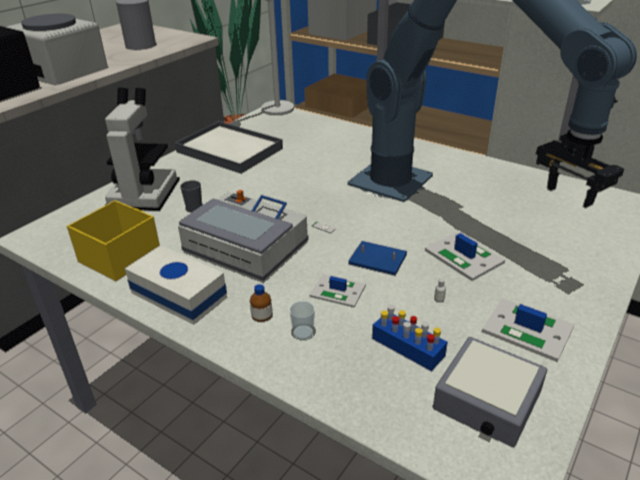

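View pics/top0.png

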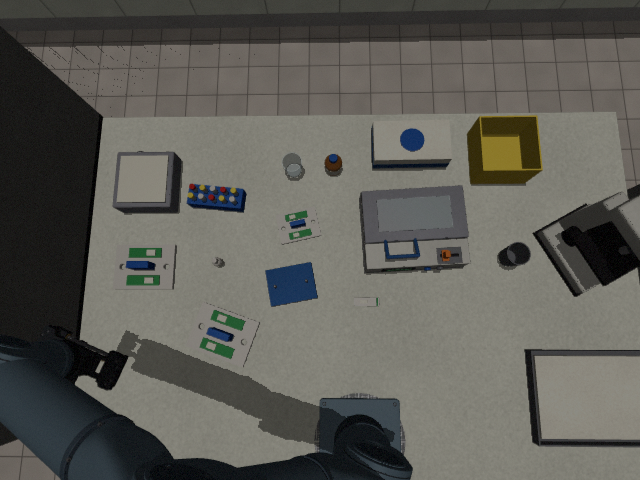

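View pics/wrist0.png

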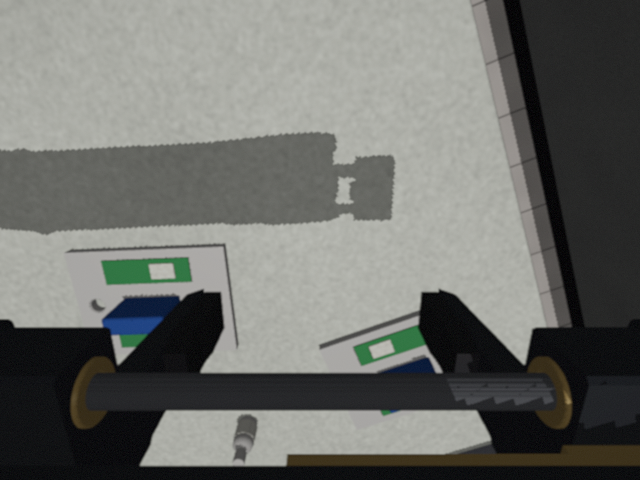

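```bash
cat > h.py <<'E'
import numpy as np,cv2
TOP=dict(fx=440.988091440253,cx=321.57835620564714,cy=234.3774710056638,eye=np.array([ 315.07669698,65.85850036,1278.46581947]),R=np.array([[ 0.00102006,0.981205,-0.19296556],[-0.99957642,-0.00461195,-0.02873514],[-0.02908501,0.19291314,0.98078468]]))
TTC=np.array([[9.99999348e-01,5.78792139e-04,9.84676577e-04,-7.64853906e-01],[8.56621422e-04,-9.50287268e-01,-3.11373369e-01,-8.12192916e+01],[7.55505155e-04,3.11374010e-01,-9.50287144e-01,-1.45425797e+02],[0,0,0,1]])
def wristcam(pos,R):
    T=np.eye(4);T[:3,:3]=R;T[:3,3]=pos;T=T@TTC
    return dict(fx=365.6484506892353,cx=320.76923931758904,cy=239.4133825957441,eye=T[:3,3],R=T[:3,:3])
def ray(c,u,v,z):
    d=c['R']@np.array([(u-c['cx'])/c['fx'],-(v-c['cy'])/c['fx'],-1.])
    t=(z-c['eye'][2])/d[2]
    return c['eye']+t*d
def proj(c,p):
    q=c['R'].T@(np.asarray(p,float)-c['eye'])
    return np.array([c['cx']+c['fx']*q[0]/-q[2],c['cy']-c['fx']*q[1]/-q[2]])
E
python3 - <<'E'
import cv2
from h import *
im=cv2.imread("pics/top0.png")
c=im[180:320,230:500]
cv2.imwrite("pics/topcrop.png",cv2.resize(c[:, :150],None,fx=5,fy=5,interpolation=cv2.INTER_CUBIC)[:600])
cv2.imwrite("pics/topcrop2.png",cv2.resize(im[180:280,350:485],None,fx=5.9,fy=5.9,interpolation=cv2.INTER_CUBIC))
E
```

```text
(no output)
```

View pics/topcrop.png

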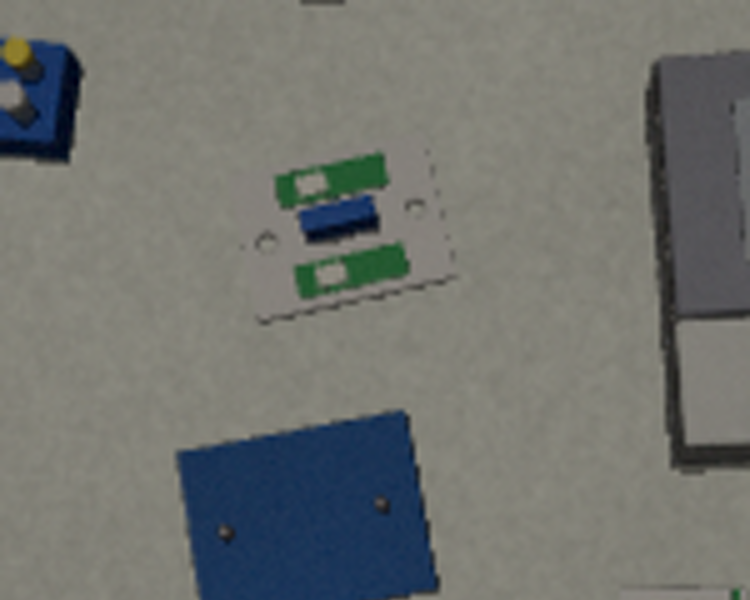

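View pics/topcrop2.png

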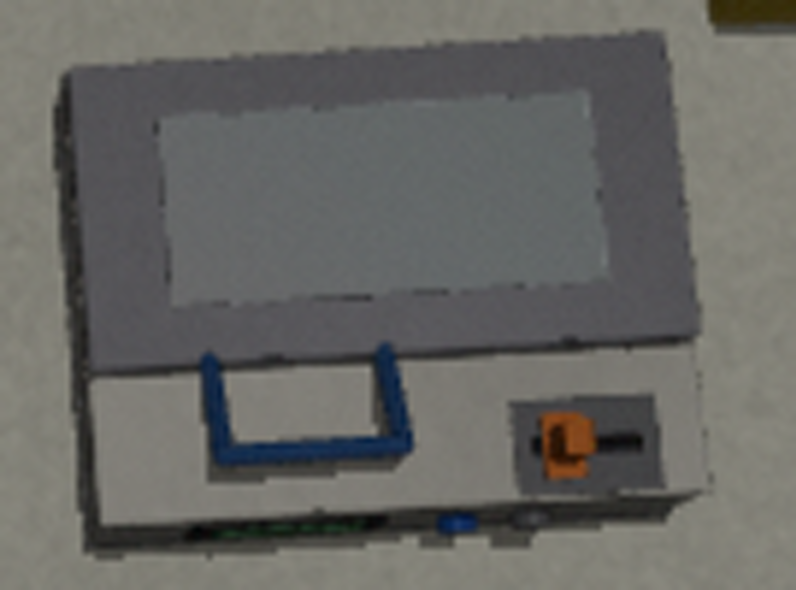

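Run:
```python
from h import *
np.set_printoptions(precision=1,suppress=True)
f=lambda x,y,z:ray(TOP,230+x/5-.4,180+y/5-.4,z)
g=lambda x,y,z:ray(TOP,350+x/5.9-.4,180+y/5.9-.4,z)
def rep(n,a,b):
    d=b-a;print(n,a,b,"mid",(a+b)/2,"len",np.linalg.norm(d),"yaw of -y dir",np.degrees(np.arctan2(d[0],-d[1])))
rep("carrier",f(266,241,8),f(415,206,8))
rep("dock",f(226,533,33),f(382,505,33))
rep("dockcorn",f(178,450,15),f(408,411,15))
a,b=g(218,457,125),g(410,443,125);rep("handle",a,b)
print("knob",g(573,437,122))
rep("case front",g(92,525,90),g(705,490,90))
rep("lid back",g(65,70,103),g(662,33,103))
```

```text
carrier [585.4 217.7   8. ] [606.1 129.7   8. ] mid [595.7 173.7   8. ] len 90.41115140759257 yaw of -y dir 13.238592559218333
dock [411.6 234.3  33. ] [427.3 146.2  33. ] mid [419.5 190.3  33. ] len 89.46735451377057 yaw of -y dir 10.072090224795607
dockcorn [460.8 265.6  15. ] [483.1 132.8  15. ] mid [471.9 199.2  15. ] len 134.6730580708915 yaw of -y dir 9.528421611914904
handle [480.4 -71.3 125. ] [ 486.5 -156.6  125. ] mid [ 483.5 -113.9  125. ] len 85.50433942572293 yaw of -y dir 4.035256094702536
knob [ 489.4 -229.5  122. ]
case front [454.3 -17.2  90. ] [ 469.6 -296.    90. ] mid [ 461.9 -156.6   90. ] len 279.22613631127933 yaw of -y dir 3.1483842093762426
lid back [666.7  -7.5 103. ] [ 682.5 -285.7  103. ] mid [ 674.6 -146.6  103. ] len 278.5945387355417 yaw of -y dir 3.249564092399783
```

```bash
cat >> h.py <<'E'
def go(x,y,z,yaw):
    "print shift/turn from the present pose to a vertical pose"
    from cell import ctrl
    from scipy.spatial.transform import Rotation as Ro
    s=ctrl.state();R=np.array(s['orientation']);p=np.array(s['ee_pos'])
    a=np.radians(yaw)
    Rt=np.array([[np.cos(a),np.sin(a),0],[np.sin(a),-np.cos(a),0],[0,0,-1]])
    print("t",round(s['time_s'],2),"from",p.round(1),"shift",(R.T@(np.array([x,y,z])-p)).round(1),"turn",np.degrees(Ro.from_matrix(R.T@Rt).as_rotvec()).round(2),"F",np.round(s['wrist_force'],1),"w",round(s['gripper_width'],1))
E
python3 -c "
from h import *
go(595.7,173.7,170,13.2)"
```

```text
t 1.8 from [241.  603.7 238.7] shift [-267.9  488.8   68.7] turn [ 0.   -0.   55.04] F [-0.3  0.4 -0.7] w 88.2
```

>>> servo_tool:
  steps:
    - [1,-34,62,9,0,0,7]
    - [1,-67,122,17,0,0,14]
    - [1,-100,183,26,0,0,21]
    - [1,-134,244,34,0,0,28]
    - [1,-167,305,43,0,0,35]
    - [1,-201,367,52,0,0,42]
    - [1,-234,428,60,0,0,49]
    - [1,-268,489,69,0,0,55]
  newtons: 30

```text
time_s: 2.8
ee_pos: [558.1, 219.6, 177.5]
orientation: [[0.974, 0.226, 0.001], [0.226, -0.974, 0.001], [0.001, -0.0, -1.0]]
wrist_force: [0.9, 0.5, 0.6]
gripper_width: 88.3
```

```bash
python3 -c "
from h import *
go(595.7,173.7,170,13.2)"
```

```text
t 2.8 from [558.1 219.6 177.5] shift [26.3 53.2  7.5] turn [-0.02 -0.05 -0.14] F [0.9 0.5 0.6] w 88.3
```

>>> servo_tool:
  steps:
    - [1,26,53,7,0,0,0]
    - [1,26,53,7,0,0,0]
    - [1,26,53,7,0,0,0]

```text
time_s: 3.18
ee_pos: [593.9, 176.0, 170.3]
orientation: [[0.973, 0.229, -0.001], [0.229, -0.973, 0.001], [-0.0, -0.001, -1.0]]
wrist_force: [-0.9, 0.5, -0.1]
gripper_width: 88.2
```

Run:
```python
from h import *
from cell import ctrl
s=ctrl.state();im=ctrl.get_image("wrist")
np.savez("pics/w1.npz",pos=s['ee_pos'],R=s['orientation'])
cv2.imwrite("pics/w1.png",im["frame"][:,:,::-1])
go(595.7,173.7,170,13.2)
```

```text
t 3.23 from [593.6 177.  170.4] shift [1.3 3.7 0.4] turn [-0.07  0.02  0.15] F [0.4 1.1 0. ] w 88.1
```

View pics/w1.png

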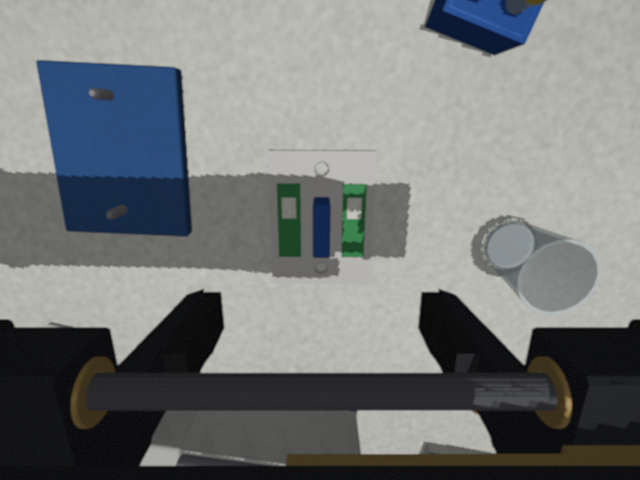

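Run:
```python
import cv2
im=cv2.imread("pics/w1.png")
a=cv2.resize(im[140:290,250:400],None,fx=4,fy=4,interpolation=cv2.INTER_CUBIC)
cv2.imwrite("pics/w1a.png",a)
a=cv2.resize(im[50:250,20:220],None,fx=3,fy=3,interpolation=cv2.INTER_CUBIC)
cv2.imwrite("pics/w1b.png",a)
```

```text
(no output)
```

View pics/w1a.png

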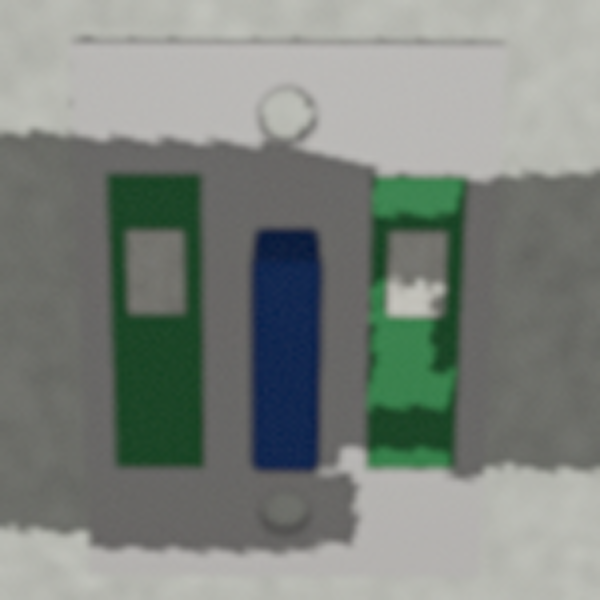

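View pics/w1b.png

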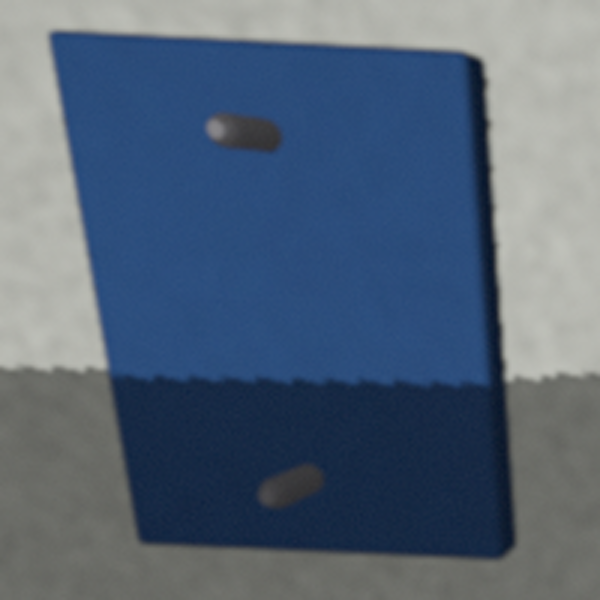

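Run:
```python
from h import *
np.set_printoptions(precision=1,suppress=True)
d=np.load("pics/w1.npz");C=wristcam(d['pos'],d['R'])
f=lambda x,y,z:ray(C,250+x/4-.4,140+y/4-.4,z)
g=lambda x,y,z:ray(C,20+x/3-.33,50+y/3-.33,z)
def rep(n,a,b):
    v=b-a;print(n,a,b,"mid",(a+b)/2,"len",np.linalg.norm(v),"yaw",np.degrees(np.arctan2(-v[0],v[1])),np.degrees(np.arctan2(v[0],-v[1])))
rep("carrier",f(287,113,8),f(285,511,8))
rep("pin base",g(268,136,15),g(310,478,15))
rep("pin tip",g(216,128,37),g(270,493,37))
c=[g(52,33,15),g(470,55,15),g(502,557,15),g(140,543,15)]
print(np.mean(c,0));rep("e",c[0],c[3]);rep("e",c[1],c[2])
print("rib top ends",f(287,262,42),f(286,468,42),"mid pixel")
rep("rib",f(287,262,42),f(286,468,42))
print("TCP px",proj(C,d['pos']))
```

```text
carrier [583.4 217.9   8. ] [603.4 130.8   8. ] mid [593.4 174.3   8. ] len 89.34628449107075 yaw -167.06133787634082 12.938662123659208
pin base [412.  235.3  15. ] [428.3 147.1  15. ] mid [420.2 191.2  15. ] len 89.64432930873475 yaw -169.5545878283928 10.44541217160721
pin tip [411.9 235.7  37. ] [429.1 148.5  37. ] mid [420.5 192.1  37. ] len 88.83168427233447 yaw -168.83425607371677 11.16574392628322
[421.1 191.5  15. ]
e [358.4 247.2  15. ] [382.1 116.7  15. ] mid [370.3 182.   15. ] len 132.68823383289592 yaw -169.71254757951192 10.28745242048809
e [460.3 266.   15. ] [483.6 136.2  15. ] mid [471.9 201.1  15. ] len 131.85500792362407 yaw -169.8238830787532 10.176116921246797
rib top ends [588.9 194.6  42. ] [598.3 153.6  42. ] mid pixel
rib [588.9 194.6  42. ] [598.3 153.6  42. ] mid [593.6 174.1  42. ] len 42.049684565227764 yaw -167.04264180140186 12.957358198598158
TCP px [322.9 310.8]
```

```bash
python3 -c "
from h import *
go(593.8,174.2,12,13)"
```

```text
t 3.23 from [593.6 177.  170.4] shift [ -0.3   2.9 158.4] turn [-0.07  0.02  0.35] F [0.4 1.1 0. ] w 88.1
```

>>> servo_tool:
  steps:
    - [1,0,2.5,45,0,0,0]
    - [1,0,2.5,95,0,0,0]
    - [1,0,2.5,135,0,0,0]
    - [0.8,0,2.5,158,0,0,0]
    - [0.8,0,2.5,158,0,0,0]

```text
time_s: 3.85
ee_pos: [594.3, 174.0, 11.8]
orientation: [[0.973, 0.231, -0.001], [0.231, -0.973, 0.0], [-0.001, -0.0, -1.0]]
wrist_force: [-0.5, 0.8, -0.1]
gripper_width: 71.4
```

```bash
python3 -c "
from h import *
go(593.8,174.2,12,13)"
```

```text
t 3.85 from [594.3 174.   11.8] shift [-0.4 -0.3 -0.2] turn [-0.02  0.06  0.33] F [-0.5  0.8 -0.1] w 71.4
```

Close.

>>> servo_tool:
  steps:
    - [0,0,0,0,0,0,0]
    - [0,0,0,0,0,0,0]
    - [0,0,0,0,0,0,0]
    - [0,0,0,0,0,0,0]
    - [0,0,0,0,0,0,0]
    - [0,0,0,0,0,0,0]
  newtons: 30

```text
time_s: 4.6
ee_pos: [594.8, 172.9, 12.4]
orientation: [[0.973, 0.229, -0.0], [0.229, -0.973, -0.0], [-0.0, 0.0, -1.0]]
wrist_force: [-0.3, -0.3, -0.0]
gripper_width: 13.8
```

>>> servo_tool:
  steps:
    - [0,0,0,-30,0,0,0]
    - [0,0,0,-70,0,0,0]
    - [0,0,0,-88,0,0,0]
    - [0,0,0,-88,0,0,0]

```text
time_s: 5.1
ee_pos: [595.5, 173.2, 101.1]
orientation: [[0.973, 0.229, 0.002], [0.229, -0.973, 0.001], [0.002, -0.0, -1.0]]
wrist_force: [-0.6, 1.1, -2.6]
gripper_width: 13.8
```

Run:
```python
from h import *
from cell import ctrl
S=[]
for i in range(3):
    s=ctrl.state();S.append(s['ee_pos']);im=ctrl.get_image("wrist")
print(np.round(S,1),s['gripper_width'])
cv2.imwrite("pics/w2.png",im["frame"][:,:,::-1])
np.savez("pics/w2.npz",pos=s['ee_pos'],R=s['orientation'])
go(420.3,191.4,75,10.2)
```

```text
[[595.5 173.2 101.1]
 [594.5 172.9  99.8]
 [593.9 172.8  99.1]] 13.628437286866248
t 5.25 from [593.7 172.7  98.8] shift [-164.4  -58.    24.2] turn [0.02 0.15 3.05] F [-0.2  1.  -2.8] w 13.2
```

View pics/w2.png

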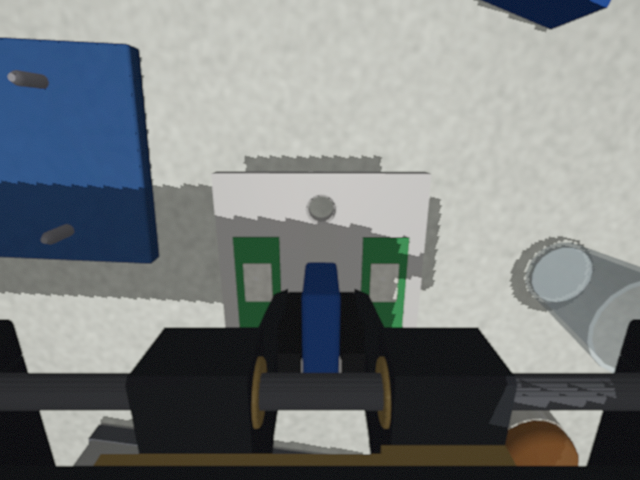

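Run:
```python
from h import *
im=cv2.imread("pics/w2.png")
a=cv2.resize(im[160:260,200:440],None,fx=3.3,fy=3.3,interpolation=cv2.INTER_CUBIC);cv2.imwrite("pics/w2a.png",a)
T=wristcam(np.zeros(3),np.eye(3))
for uv in [(321,208),(213.5,172),(429.5,172.5)]:print(ray(T,*uv,4.).round(1))
d=np.load("pics/w2.npz");C=wristcam(d['pos'],d['R'])
for zt,uv in [(15,(43,81)),(37,(13,77)),(15,(68,231)),(37,(48,239))]:print(ray(C,*uv,zt).round(1))
```

```text
[ -0.8 -46.1   4. ]
[-44.4 -61.1   4. ]
[ 43.2 -60.8   4. ]
[412.6 235.6  15. ]
[412.9 235.5  37. ]
[428.5 146.   15. ]
[430.9 148.3  37. ]
```

View pics/w2a.png

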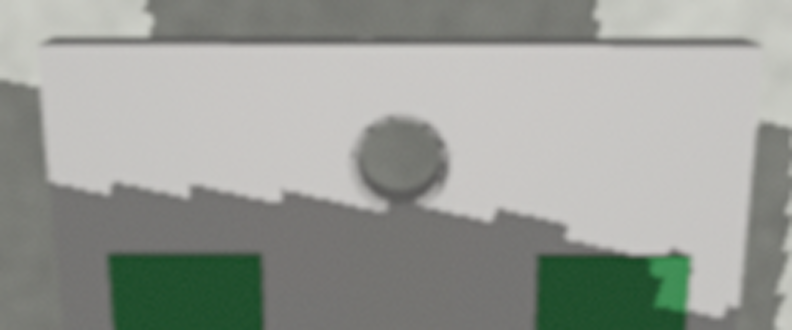

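```bash
python3 -c "
from h import *
go(421.4,190.3,80,10.2)"
```

```text
t 5.25 from [593.7 172.7  98.8] shift [-163.6  -56.7   19.2] turn [0.02 0.15 3.05] F [-0.2  1.  -2.8] w 13.2
```

>>> servo_tool:
  steps:
    - [0,-30,-10,3,0,0,0.5]
    - [0,-75,-26,8,0,0,1.4]
    - [0,-120,-41,14,0,0,2.2]
    - [0,-150,-52,18,0,0,2.8]
    - [0,-164,-57,19,0,0,3]
    - [0,-164,-57,19,0,0,3]
    - [0,-164,-57,19,0,0,3]

```text
time_s: 6.12
ee_pos: [423.9, 190.8, 81.6]
orientation: [[0.984, 0.177, 0.002], [0.177, -0.984, 0.0], [0.002, 0.0, -1.0]]
wrist_force: [0.1, -0.7, -1.8]
gripper_width: 13.5
```

Run:
```python
from h import *
from cell import ctrl
for i in range(2):
    s=ctrl.state();im=ctrl.get_image("wrist")
cv2.imwrite("pics/w3.png",im["frame"][:,:,::-1])
np.savez("pics/w3.npz",pos=s['ee_pos'],R=s['orientation'])
print(s['orientation'].round(4),s['gripper_width'])
go(421.4,190.3,80,10.2)
```

```text
[[ 9.842e-01  1.768e-01  1.800e-03]
 [ 1.768e-01 -9.842e-01  2.000e-04]
 [ 1.800e-03  1.000e-04 -1.000e+00]] 13.61916227684733
t 6.22 from [423.7 190.7  81.5] shift [-2.3 -0.   1.5] turn [ 0.   -0.08 -0.01] F [-0.2  0.1 -1.6] w 13.4
```

View pics/w3.png

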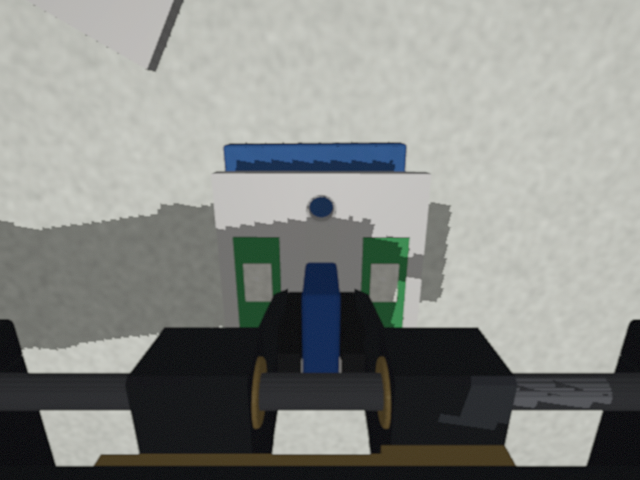

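Run:
```python
from h import *
from cell import ctrl
go(421.4,190.3,80,10.2)
im=cv2.imread("pics/w3.png")
cv2.imwrite("pics/w3a.png",cv2.resize(im[130:240,200:440],None,fx=3.3,fy=3.3,interpolation=cv2.INTER_CUBIC))
T=wristcam(np.zeros(3),np.eye(3))
for uv in [(225,144),(405.5,144)]:print(ray(T,*uv,66.5).round(1))
```

```text
t 6.22 from [423.7 190.7  81.5] shift [-2.3 -0.   1.5] turn [ 0.   -0.08 -0.01] F [-0.2  0.1 -1.6] w 13.4
[-54.8 -68.2  66.5]
[ 46.7 -68.2  66.5]
```

View pics/w3a.png

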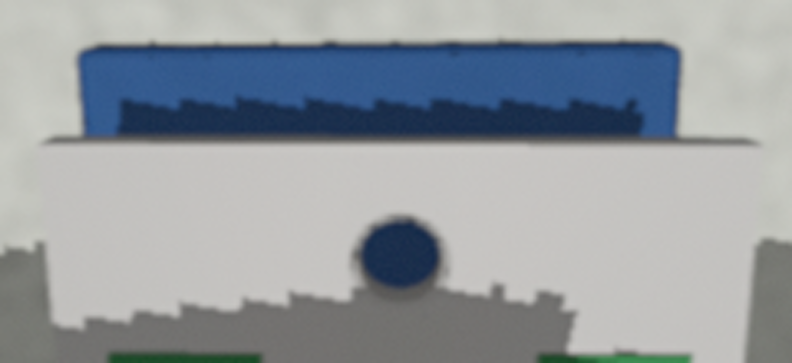

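>>> servo_tool:
  steps:
    - [0,-2.5,0,8,0,0,0]
    - [0,-2.8,0,20,0,0,0]
    - [0,-2.8,0,24,0,0,0]
    - [0,-2.8,0,24,0,0,0]
    - [0,-2.8,0,24,0,0,0]
    - [0,-2.8,0,24,0,0,0]

```text
time_s: 6.98
ee_pos: [419.6, 190.4, 57.6]
orientation: [[0.984, 0.178, 0.0], [0.178, -0.984, 0.0], [0.001, -0.0, -1.0]]
wrist_force: [-0.4, -0.6, -1.2]
gripper_width: 13.8
```

Run:
```python
from h import *
from cell import ctrl
for i in range(1):
    s=ctrl.state();im=ctrl.get_image("wrist")
f=im["frame"][:,:,::-1]
cv2.imwrite("pics/w4.png",f)
cv2.imwrite("pics/w4a.png",cv2.resize(f[130:240,200:440],None,fx=3.3,fy=3.3,interpolation=cv2.INTER_CUBIC))
np.savez("pics/w4.npz",pos=s['ee_pos'],R=s['orientation'])
go(421.4,190.3,80,10.2)
```

```text
t 7.03 from [419.6 190.5  57.6] shift [  1.8   0.5 -22.4] turn [-0.01 -0.03  0.04] F [-0.3 -0.3 -1.7] w 13.9
```

View pics/w4a.png

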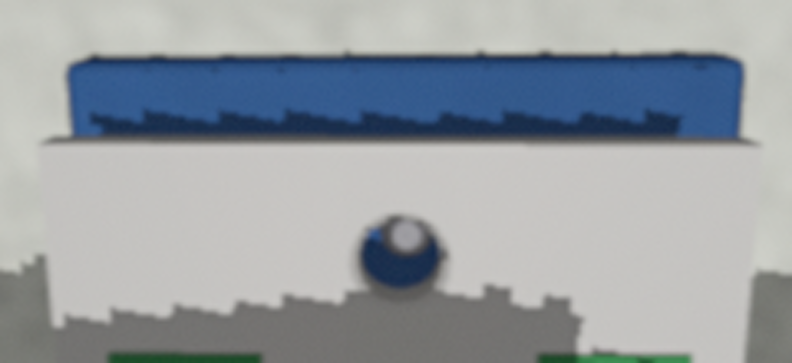

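Run:
```python
from h import *
T=wristcam(np.zeros(3),np.eye(3))
f=lambda x,y,z:ray(T,200+x/3.3-.35,130+y/3.3-.35,z).round(2)
print("hole",f(401,253,4),f(400,255,4)); print("pin",f(406,234,20.6),f(406,236,20.6));print("edge",f(69,57,42.6),f(743,57,42.6))
print("plate",f(43,140,4),f(761,140,4))
```

```text
hole [ -0.74 -46.8    4.  ] [ -0.87 -46.55   4.  ]
pin [-4.00e-02 -4.57e+01  2.06e+01] [-4.000e-02 -4.541e+01  2.060e+01]
edge [-51.   -68.29  42.6 ] [ 51.06 -68.2   42.6 ]
plate [-44.74 -61.03   4.  ] [ 43.5  -60.96   4.  ]
```

>>> servo_tool:
  steps:
    - [0,0.9,0.7,0,0,0,0]
    - [0,0.9,0.7,6,0,0,0]
    - [0,0.9,0.7,12,0,0,0]
    - [0,0.9,0.7,18,0,0,0]
    - [0,0.9,0.7,22,0,0,0]
    - [0,0.9,0.7,22,0,0,0]

```text
time_s: 7.78
ee_pos: [420.3, 189.7, 35.0]
orientation: [[0.984, 0.178, -0.001], [0.178, -0.984, -0.0], [-0.001, 0.0, -1.0]]
wrist_force: [0.7, -0.5, -1.1]
gripper_width: 14.2
```

Run:
```python
from h import *
from cell import ctrl
for i in range(1):
    s=ctrl.state();im=ctrl.get_image("wrist")
f=im["frame"][:,:,::-1]
cv2.imwrite("pics/w5a.png",cv2.resize(f[130:240,200:440],None,fx=3.3,fy=3.3,interpolation=cv2.INTER_CUBIC))
go(421.4,190.3,27,10.2)
```

```text
t 7.83 from [420.3 189.7  35.3] shift [ 1.1 -0.4  8.3] turn [0.01 0.02 0.04] F [-0.8  0.3 -0.5] w 13.9
```

View pics/w5a.png

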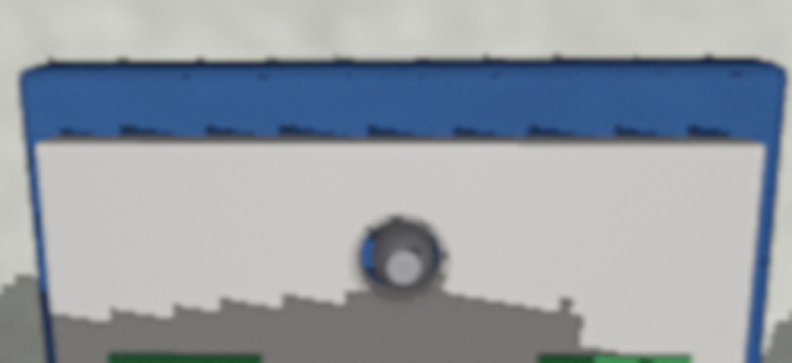

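>>> servo_tool:
  steps:
    - [0,0.4,0,3,0,0,0]
    - [0,0.4,0,6,0,0,0]
    - [0,0.4,0,8,0,0,0]
    - [0,0.4,0,8.5,0,0,0]
    - [0,0.4,0,8.5,0,0,0]

```text
time_s: 8.45
ee_pos: [420.7, 189.8, 27.3]
orientation: [[0.984, 0.178, -0.0], [0.178, -0.984, 0.0], [-0.0, -0.0, -1.0]]
wrist_force: [-1.7, -1.3, 7.4]
gripper_width: 13.6
```

>>> servo_tool:
  steps:
    - [0.3,0,0,0,0,0,0]
    - [0.5,0,0,0,0,0,0]
    - [0.5,0,0,0,0,0,0]
    - [0.5,0,0,-15,0,0,0]
    - [0.5,0,0,-60,0,0,0]
    - [0.5,0,0,-110,0,0,0]
    - [0.5,0,0,-145,0,0,0]
    - [0.5,0,0,-145,0,0,0]

```text
time_s: 9.45
ee_pos: [422.4, 190.8, 175.0]
orientation: [[0.984, 0.178, 0.005], [0.178, -0.984, 0.004], [0.005, -0.003, -1.0]]
wrist_force: [0.0, 0.3, -0.4]
gripper_width: 44.0
```

Run:
```python
from h import *
from cell import ctrl
s=ctrl.state();im=ctrl.get_image("wrist")
f=im["frame"][:,:,::-1]
cv2.imwrite("pics/w6.png",f)
np.savez("pics/w6.npz",pos=s['ee_pos'],R=s['orientation'])
go(483.5,-113.9,170,3.3)
```

```text
t 9.5 from [421.4 190.4 173.4] shift [  7.  310.5   2.9] turn [-0.1  -0.15  6.95] F [-0.3 -0.4 -0.1] w 44.2
```

View pics/w6.png

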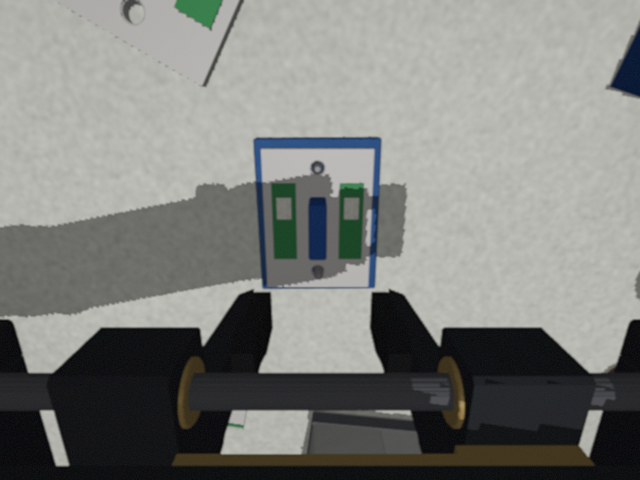

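>>> servo_tool:
  steps:
    - [0.5,1,40,-10,0,0,1]
    - [0.5,2,100,-20,0,0,2.3]
    - [0.5,3,160,-27,0,0,3.6]
    - [0.5,5,220,-27,0,0,5]
    - [0.5,6,275,-27,0,0,6]
    - [0.5,7,310,-27,0,0,7]
    - [0.5,7,310,-27,0,0,7]
    - [0.5,7,310,-27,0,0,7]

```text
time_s: 10.5
ee_pos: [482.0, -113.0, 198.0]
orientation: [[0.998, 0.057, -0.002], [0.057, -0.998, 0.001], [-0.002, -0.001, -1.0]]
wrist_force: [-0.2, 0.6, 0.0]
gripper_width: 44.1
```

Run:
```python
from h import *
from cell import ctrl
s=ctrl.state();im=ctrl.get_image("wrist")
f=im["frame"][:,:,::-1]
cv2.imwrite("pics/w7.png",f)
np.savez("pics/w7.npz",pos=s['ee_pos'],R=s['orientation'])
go(483.5,-113.9,170,3.3)
```

```text
t 10.55 from [ 482.2 -112.5  198.2] shift [ 1.2  1.5 28.2] turn [-0.05  0.09  0.05] F [-0.5  0.4  0.1] w 44.1
```

View pics/w7.png

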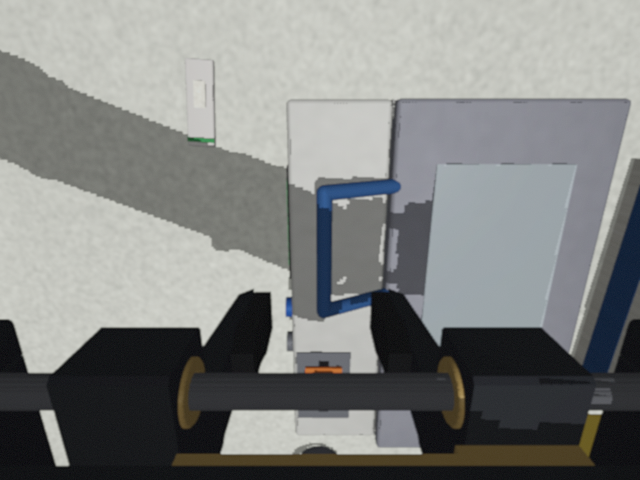

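Run:
```python
from h import *
d=np.load("pics/w7.npz");C=wristcam(d['pos'],d['R'])
a,b=ray(C,324.5,191,125),ray(C,323,310,125);print(a.round(1),b.round(1),((a+b)/2).round(1))
m=(a+b)/2
go(m[0],m[1],106,3.3)
```

```text
[480.8 -72.6 125. ] [ 484.6 -153.   125. ] [ 482.7 -112.8  125. ]
t 10.55 from [ 482.2 -112.5  198.2] shift [ 0.6  0.4 92.2] turn [-0.05  0.09  0.05] F [-0.5  0.4  0.1] w 44.1
```

>>> servo_tool:
  steps:
    - [0.5,0.6,0.5,30,0,0,0]
    - [0.4,0.6,0.5,70,0,0,0]
    - [0.4,0.6,0.5,92,0,0,0]
    - [0.4,0.6,0.5,92,0,0,0]
    - [0,0.6,0.5,92,0,0,0]
    - [0,0.6,0.5,92,0,0,0]
    - [0,0.6,0.5,92,0,0,0]
    - [0,0.6,0.5,92,0,0,0]
  newtons: 20

```text
time_s: 11.55
ee_pos: [484.0, -114.4, 107.6]
orientation: [[0.998, 0.057, 0.001], [0.057, -0.998, 0.0], [0.001, -0.0, -1.0]]
wrist_force: [-0.8, 1.6, 5.3]
gripper_width: 8.7
```

>>> servo_tool:
  steps:
    - [0,0,0,-3,0,0,0]
    - [0,0,0,-6,0,0,0]
    - [0,0,0,-8,0,0,0]
    - [0,0,0,-8,0,0,0]
    - [0,0,0,-8,0,0,0]
    - [0,0,0,-8,0,0,0]

```text
time_s: 12.3
ee_pos: [485.5, -114.3, 115.4]
orientation: [[0.998, 0.057, 0.004], [0.057, -0.998, -0.001], [0.004, 0.001, -1.0]]
wrist_force: [5.9, 0.1, -3.7]
gripper_width: 8.7
```

>>> servo_tool:
  steps:
    - [0,0,0,-2,0,0,0]
    - [0,0,0,-4,0,0,0]
    - [0,0,0,-6,0,0,0]
    - [0,0,0,-8,0,0,0]
    - [0,0,0,-8,0,0,0]

```text
time_s: 12.92
ee_pos: [486.9, -114.2, 121.9]
orientation: [[0.998, 0.058, 0.006], [0.058, -0.998, -0.003], [0.006, 0.003, -1.0]]
wrist_force: [18.1, -0.9, -32.3]
gripper_width: 8.9
```

>>> servo_tool:
  steps:
    - [0,0,0,5,0,0,0]
    - [0,0,0,10,0,0,0]
    - [0,0,0,15,0,0,0]
    - [0,0,0,16,0,0,0]
    - [0.4,0,0,16,0,0,0]
    - [0.4,0,0,16,0,0,0]
    - [0.4,0,0,16,0,0,0]

```text
time_s: 13.8
ee_pos: [482.8, -114.5, 106.7]
orientation: [[0.998, 0.056, -0.001], [0.056, -0.998, 0.0], [-0.001, -0.0, -1.0]]
wrist_force: [-0.1, 0.6, -0.4]
gripper_width: 34.5
```

>>> servo_tool:
  steps:
    - [0.4,0,0,-20,0,0,0]
    - [0.5,0,0,-60,0,0,0]
    - [0.5,0,30,-90,0,0,0]
    - [0.5,0,70,-90,0,0,0]
    - [0.5,0,70,-90,0,0,0]
    - [0.5,0,70,-90,0,0,0]

```text
time_s: 14.55
ee_pos: [486.9, -183.5, 196.4]
orientation: [[0.998, 0.057, -0.001], [0.057, -0.998, 0.001], [-0.001, -0.001, -1.0]]
wrist_force: [0.2, -0.3, -0.1]
gripper_width: 43.9
```

Run:
```python
from h import *
from cell import ctrl
s=ctrl.state();im=ctrl.get_image("wrist")
f=im["frame"][:,:,::-1]
cv2.imwrite("pics/w8.png",f)
np.savez("pics/w8.npz",pos=s['ee_pos'],R=s['orientation'])
go(489.4,-229.5,170,3.3)
```

```text
t 14.6 from [ 487.1 -183.1  196.4] shift [-0.3 46.5 26.3] turn [-0.06  0.07  0.  ] F [-0.   1.3 -0.3] w 44.4
```

View pics/w8.png

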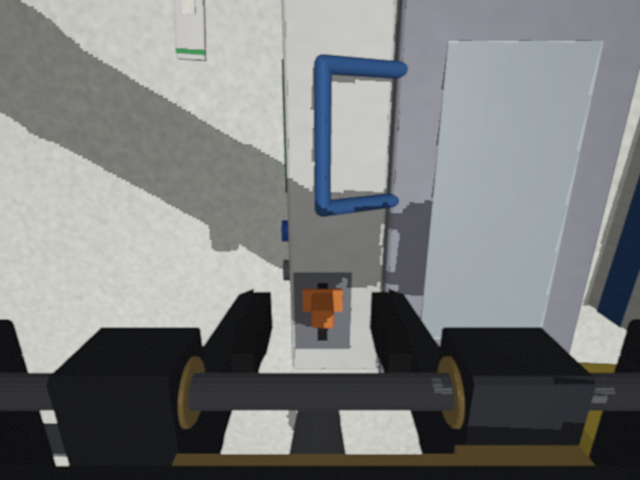

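Run:
```python
from h import *
im=cv2.imread("pics/w8.png")
cv2.imwrite("pics/w8a.png",cv2.resize(im[260:360,270:380],None,fx=5.5,fy=5.5,interpolation=cv2.INTER_CUBIC))
```

```text
(no output)
```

View pics/w8a.png

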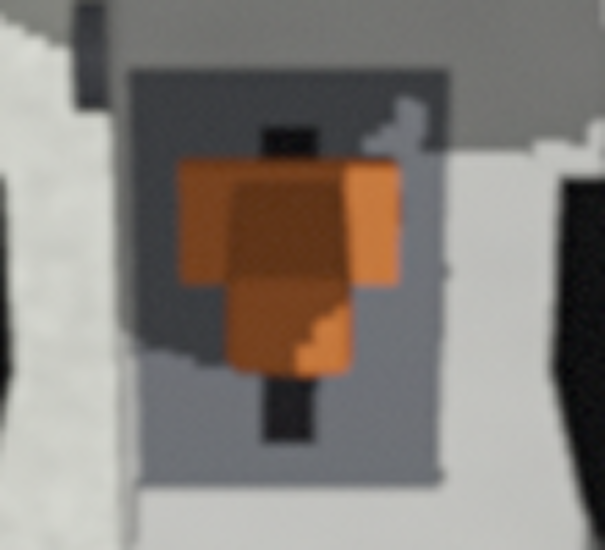

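Run:
```python
from h import *
d=np.load("pics/w8.npz");C=wristcam(d['pos'],d['R'])
f=lambda x,y,z:ray(C,270+x/5.5-.4,260+y/5.5-.4,z).round(1)
m=f(290,326,122);print(m,f(226,326,122),f(354,326,122),f(290,222,95),f(290,280,122),f(290,372,122))
go(m[0],m[1],101,3.3)
```

```text
[ 489.6 -231.2  122. ] [ 481.7 -231.6  122. ] [ 497.5 -230.7  122. ] [ 489.6 -230.9   95. ] [ 489.2 -224.8  122. ] [ 489.9 -237.7  122. ]
t 14.6 from [ 487.1 -183.1  196.4] shift [-0.1 48.3 95.3] turn [-0.06  0.07  0.  ] F [-0.   1.3 -0.3] w 44.4
```

>>> servo_tool:
  steps:
    - [0.5,0,30,10,0,0,0]
    - [0.5,0,48.5,40,0,0,0]
    - [0.5,0,48.5,75,0,0,0]
    - [0.5,0,48.5,94,0,0,0]
    - [0.5,0,48.5,94,0,0,0]
    - [0,0,48.5,94,0,0,0]
    - [0,0,48.5,94,0,0,0]
    - [0,0,48.5,94,0,0,0]
  newtons: 20

```text
time_s: 15.6
ee_pos: [490.6, -232.8, 103.7]
orientation: [[0.998, 0.057, 0.001], [0.057, -0.998, -0.0], [0.001, 0.0, -1.0]]
wrist_force: [-0.6, -0.2, -0.2]
gripper_width: 16.1
```

>>> servo_tool:
  steps:
    - [0,0,0,0,0,0,0]
    - [0,0,5,0,0,0,0]
    - [0,0,10,0,0,0,0]
    - [0,0,15,0,0,0,0]
    - [0,0,20,0,0,0,0]
    - [0,0,24,0,0,0,0]
    - [0,0,26.5,0,0,0,0]
    - [0,0,26.5,0,0,0,0]

```text
time_s: 16.6
ee_pos: [492.0, -256.1, 103.6]
orientation: [[0.998, 0.058, -0.001], [0.058, -0.998, 0.005], [-0.0, -0.005, -1.0]]
wrist_force: [-2.7, 9.0, 13.4]
gripper_width: 16.1
```

>>> servo_tool:
  steps:
    - [0.5,0,-2,0,0,0,0]
    - [0.5,0,-2,0,0,0,0]
    - [0.5,0,-2,0,0,0,0]
    - [0.5,0,-2,-40,0,0,0]
    - [0.5,0,-10,-90,0,0,0]
    - [0.5,0,-40,-93,0,0,0]
    - [0.5,0,-70,-93,0,0,0]
    - [0.5,0,-70,-93,0,0,0]

```text
time_s: 17.6
ee_pos: [487.8, -187.2, 195.8]
orientation: [[0.998, 0.06, -0.0], [0.06, -0.998, 0.001], [-0.0, -0.001, -1.0]]
wrist_force: [0.2, 0.4, -0.3]
gripper_width: 44.3
```

Run:
```python
from h import *
from cell import ctrl
s=ctrl.state();im=ctrl.get_image("wrist")
f=im["frame"][:,:,::-1]
cv2.imwrite("pics/w9.png",f)
go(483,-113.8,190,3.3)
```

```text
t 17.65 from [ 487.7 -188.9  195.9] shift [ -0.4 -75.2   5.9] turn [ 0.   -0.    0.03] F [-0.3 -0.2 -0.4] w 44.5
```

View pics/w9.png

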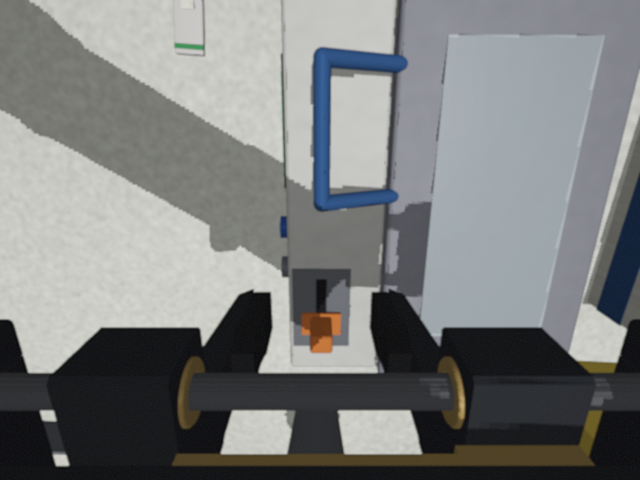

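The catch is now at its other end (knob at px 321,335; slot free behind it at 321,295). Back to the handle.

>>> servo_tool:
  steps:
    - [0.5,0,-40,0,0,0,0]
    - [0.5,0,-74,10,0,0,0]
    - [0.4,0,-74,40,0,0,0]
    - [0.4,0,-74,80,0,0,0]
    - [0.4,0,-74,91,0,0,0]
    - [0.4,0,-74,91,0,0,0]

```text
time_s: 18.4
ee_pos: [483.4, -116.5, 104.9]
orientation: [[0.998, 0.055, -0.001], [0.055, -0.998, -0.001], [-0.001, 0.001, -1.0]]
wrist_force: [0.4, -0.7, -0.0]
gripper_width: 35.3
```

>>> servo_tool:
  steps:
    - [0,0,0,0,0,0,0]
    - [0,0,0,0,0,0,0]
    - [0,0,0,0,0,0,0]
    - [0,0,0,0,0,0,0]
    - [0,0,0,0,0,0,0]
  newtons: 20

```text
time_s: 19.02
ee_pos: [484.0, -115.5, 105.6]
orientation: [[0.998, 0.057, 0.001], [0.057, -0.998, 0.0], [0.001, -0.0, -1.0]]
wrist_force: [-0.9, 0.3, 6.9]
gripper_width: 8.9
```

>>> servo_tool:
  steps:
    - [0,1,0,-7,0,0,0]
    - [0,3,0,-14,0,0,0]
    - [0,5,0,-21,0,0,0]
    - [0,7.4,0,-27,0,0,0]
    - [0,7.4,0,-27,0,0,0]

```text
time_s: 19.65
ee_pos: [491.2, -115.0, 132.3]
orientation: [[0.998, 0.057, 0.001], [0.057, -0.998, -0.0], [0.001, 0.0, -1.0]]
wrist_force: [3.0, -1.5, -4.0]
gripper_width: 8.5
```

>>> servo_tool:
  steps:
    - [0,5,0,-13,0,0,0]
    - [0,11,0,-26,0,0,0]
    - [0,18.3,0,-38,0,0,0]
    - [0,26.3,0,-50,0,0,0]
    - [0,35,0,-61,0,0,0]
    - [0,44.7,0,-71,0,0,0]
    - [0,55,0,-80.7,0,0,0]
    - [0,66,0,-89.5,0,0,0]

```text
time_s: 20.65
ee_pos: [558.1, -111.2, 220.1]
orientation: [[0.998, 0.057, 0.002], [0.057, -0.998, -0.002], [0.002, 0.002, -1.0]]
wrist_force: [16.3, -3.3, -25.3]
gripper_width: 8.1
```

Run:
```python
from h import *
from cell import ctrl
im=ctrl.get_image("scene");f=im["frame"][:,:,::-1]
cv2.imwrite("pics/s10.png",cv2.resize(f[90:330,120:440],None,fx=2.5,fy=2.5,interpolation=cv2.INTER_CUBIC))
s=ctrl.state();im=ctrl.get_image("wrist")
cv2.imwrite("pics/w10.png",im["frame"][:,:,::-1])
go(558,-111,220,3.3)
```

```text
t 20.75 from [ 558.8 -111.2  220.4] shift [-0.8 -0.2  0.4] turn [ 0.11 -0.15 -0.01] F [ 12.1  -3.4 -21.2] w 8.2
```

View pics/s10.png

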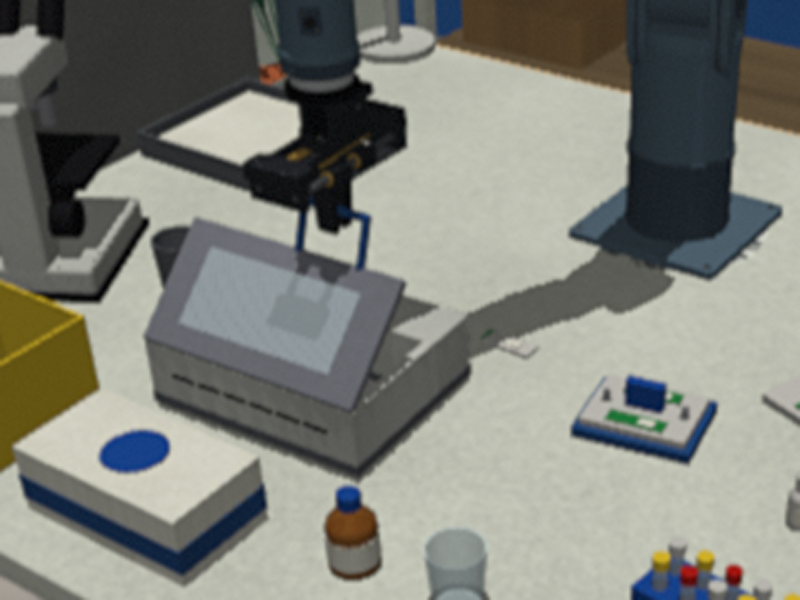

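View pics/w10.png

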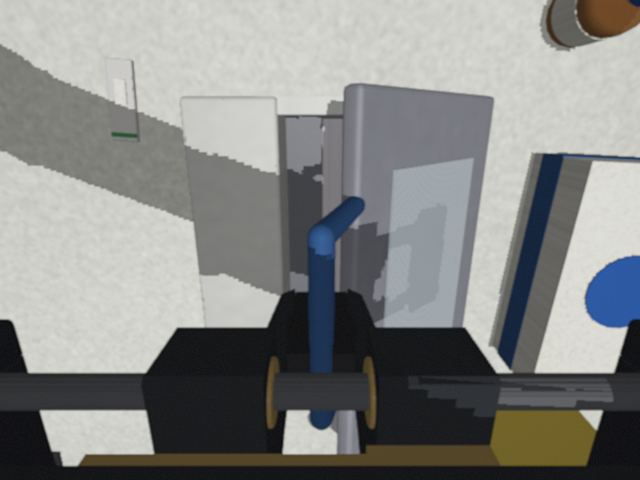

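>>> servo_tool:
  steps:
    - [0,7,0,-3,0,0,0]
    - [0,13,0,-6,0,0,0]
    - [0,19,0,-9.5,0,0,0]
    - [0,25,0,-12,0,0,0]
    - [0,25,0,-12,0,0,0]
    - [0,25,0,-12,0,0,0]

```text
time_s: 21.5
ee_pos: [581.5, -109.9, 233.5]
orientation: [[0.998, 0.056, -0.0], [0.056, -0.998, 0.0], [-0.0, -0.0, -1.0]]
wrist_force: [-1.0, -1.0, -2.0]
gripper_width: 7.1
```

Run:
```python
from h import *
from cell import ctrl
im=ctrl.get_image("scene");f=im["frame"][:,:,::-1]
cv2.imwrite("pics/s11.png",cv2.resize(f[120:300,170:310],None,fx=4,fy=3.3,interpolation=cv2.INTER_CUBIC))
for i in range(3):
    s=ctrl.state();im=ctrl.get_image("wrist");print(s['gripper_width'],s['ee_pos'],s['wrist_force'])
cv2.imwrite("pics/w11.png",im["frame"][:,:,::-1])
```

```text
7.58913474369237 [ 581.47991625 -109.89538697  233.5151721 ] [ 0.68261138 -0.81639155 -2.48894128]
7.456249869357759 [ 581.48098967 -109.89612997  233.47829739] [-0.08438044 -0.78467182 -1.72184251]
7.329164060274464 [ 581.4710403  -109.90460837  233.50178327] [ 0.23509517 -0.81052932 -1.05244923]
```

View pics/s11.png

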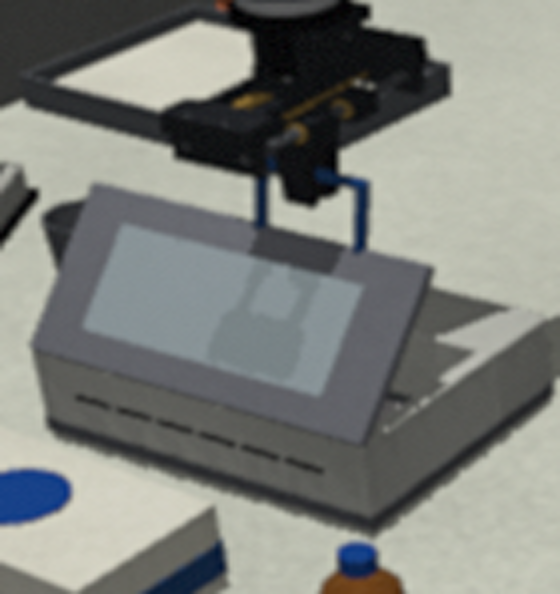

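View pics/w11.png

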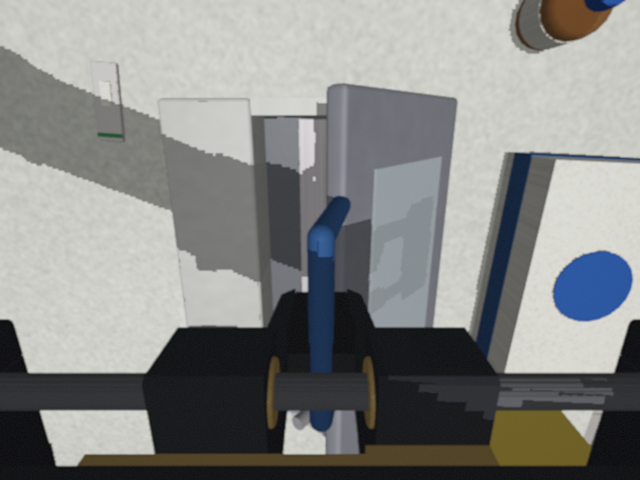

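Run:
```python
from h import *
from cell import ctrl
T=wristcam(np.zeros(3),np.eye(3))
for z in (-40,-30,-25,-19,-10,0): print(z,ray(T,321,240,z).round(1))
im=ctrl.get_image("scene");f=im["frame"][:,:,::-1]
cv2.imwrite("pics/s12.png",cv2.resize(f[230:300,330:430],None,fx=6,fy=6,interpolation=cv2.INTER_CUBIC))
go(581.5,-110,233.5,3.3)
```

```text
-40 [ -0.8 -46.5 -40. ]
-30 [ -0.8 -43.2 -30. ]
-25 [ -0.8 -41.5 -25. ]
-19 [ -0.8 -39.6 -19. ]
-10 [ -0.8 -36.6 -10. ]
0 [ -0.8 -33.3   0. ]
t 21.75 from [ 581.5 -109.9  233.5] shift [ 0.   0.1 -0. ] turn [-0.01  0.01 -0.07] F [-0.9 -1.4 -1.2] w 7.5
```

View pics/s12.png

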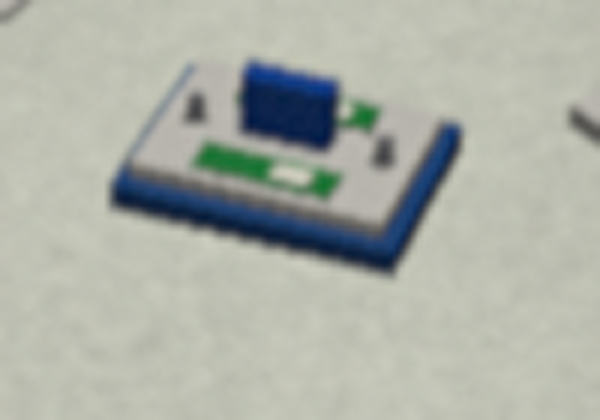

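```bash
python3 -c "
from cell import ctrl
print(ctrl.hand_in()); s=ctrl.state(); print(s['time_s'],s['ee_pos'],s['wrist_force'],s['gripper_width'])"
```

```text
the job is handed in; nothing more can be done
None
the job is handed in; nothing more can be done
```

The incubator is ready and the job is handed in at about 21.8 s. The arm is still holding the lid open at roughly 0.9 rad, as worked out from the gripper position; the pass mark is 0.72.

- **Carrier:** I put the smallest of the three carriers on the dock and let go. The final picture shows it seated flush, with both pins through its holes.
- **Lid tug:** I tugged the lid with the catch untouched. It stopped hard at about 32 N after roughly 14 mm of commanded lift, so it was caught.
- **Catch:** I slid the catch about 23 mm to its other end stop, and a wrist picture confirmed it there. After that the lid rose freely.
- **Bystanders:** I moved none of them on purpose. I did not re-measure their positions at the end.

Two readings were unexpected:
- **Force while lifting:** the wrist force rose to about 30 N (16 N sideways, 25 N down) because my arc pulled slightly outward. I corrected the arc and it fell to 1–3 N at the end.
- **Grip width:** on the 10 mm handle bar it read 7 to 9 mm, below the bar's thickness. The pictures show the bar well inside the fingers, and the hold was steady.

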